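# Release the hold-down arm and move the sample can to the red mat

### The job

Swing the stand's hold-down arm up by its yellow grip and over backwards until it rests fully back on its stop and stays open by itself. Then lift the sample can off the stand and, keeping it upright, set it down gently on the red mat with its whole base on the mat. Leave the arm open and do not disturb the other things on the bench.

Things in the scene. Friction and masses are not known exactly. Their poses are not given: they have to be found in the camera images.
- stand_top (a point): Fixed stand: grey housing 150 x 220 mm (x, y), aluminium platform 45 mm above the bench with the can on it. Point on the platform's top, under the can's place. z up; the arm's hinge post stands 75 mm to +y, reaching 171 mm above the bench; the yellow grip points to -x. Four studs 7 mm high round the can's foot locate it with a few mm of play.
- holddown_hinge (a point): Centre of the arm's hinge, fixed to the stand, 161 mm above the bench and 75 mm to the stand's +y; same axes as the stand. The hinge axis is the stand's x. The arm swings in the stand's y-z plane.
- holddown (a joint): Hold-down arm angle, rad. 0: level, along the stand's -y from the hinge, just above the can's handle and covering it. Grows as it swings up: upright at 1.57, back against its stop at 2.0. No spring, little friction: short of upright it falls shut, past upright it falls back to the stop and stays there by its own weight (0.12 kg).
- holddown_grip (a point): Yellow round rod, 14 mm in diameter, sticking out 75 mm (to the stand's -x) from the free end of the steel arm (18 mm wide, 10 mm thick). Point on the rod's axis, 43 mm clear of the arm's side. From the hinge, in the stand's axes: x -52, y -145 cos(q), z +145 sin(q) mm at arm angle q. The rod stays parallel to the stand's x and may turn in the fingers. Its own axes turn with the arm.
- can_center (a point): Centre of the closed sample can, half-way up: 50 mm above its foot. Steel body 84 mm in diameter, blue lid 88 mm in diameter with its top 61 mm above the foot; 101 mm high overall with the handle; 0.3 to 0.65 kg. z up; the handle bar runs along its y. May start turned a little on the stand.
- can_handle (a point): Centre of the can's handle bar, 95 mm above the can's foot: black bar along the can's y, 80 mm long, 14 mm wide (x) and 12 mm high, on two uprights 68 mm apart inside; 28 mm of free space between the lid and the bar's underside. Rigid with the can.
- can: The same can; origin at the centre of its foot, z up.
- red_mat_top (a point): Fixed red mat, 130 x 130 mm and 4 mm thick; this point is the centre of its top face, axes along its edges. It may change places with the grey mat.
- grey_mat_top (a point): Fixed grey mat of the same size, not the destination; centre of its top face.
- disc_center (a point): Bystander: concrete disc 100 mm in diameter, 50 mm high; its centre. Leave alone.
- beaker_center (a point): Bystander: open glass beaker 70 mm in diameter, 85 mm high; its centre. Leave alone.
- jar_center (a point): Bystander: amber jar 64 mm in diameter, 90 mm high; its centre. Leave alone.
- wrench_grip (a point): Bystander: steel wrench 170 mm long lying flat; a point on its handle. Leave alone.
Things that resemble listed ones, but are neither listed nor needed, are in the scene too. Of the things that look like the part that bears red_mat_top, take the one that is nearest to the robot's base at the start.

How it is judged:
On the way, in this order (a step that is already met when the one before it is completed fails the run):
1. the hold-down arm is back on its stop (beyond 1.85 rad) while the can still stands on the stand (value of joint holddown above 1.85 rad and z of can_center in the frame of stand_top below 0.056 m and horizontal distance between can_center and stand_top below 0.02 m), for 0.2 s.
2. the can is lifted at least 25 mm clear of the stand, with the arm still open (value of joint holddown above 1.85 rad and z of can_center in the frame of stand_top above 0.075 m), for 0.1 s.
At the end, for the whole second after the job is handed in: The hold-down arm rests back on its stop (beyond 1.85 rad); the can stands upright (within 0.08 rad) and still on the red mat, its centre within 24 mm of the mat's centre along each of the mat's edges, so that its whole base is on the mat (value of joint holddown above 1.85 rad and x of can_center in the frame of red_mat_top between -0.024 and 0.024 m and y of can_center in the frame of red_mat_top between -0.024 and 0.024 m and z of can_center in the frame of red_mat_top between 0.044 and 0.056 m and angle between can_center's own z axis and vertical below 0.08 rad and linear speed of can below 0.02 m/s); the robot touches nothing.
It fails at once if a bystander (disc, beaker, jar, wrench) is shifted by more than 25 mm (distance of any of disc_center, beaker_center, jar_center, wrench_grip from where it was at the start of the episode above 0.025 m).
It fails at once if the can is tipped by more than 0.5 rad (angle between can_center's own z axis and vertical above 0.5 rad).
It fails at once if the can is dropped or slammed down: faster than 0.5 m/s within 40 mm of the red mat's surface (linear speed of can above 0.5 m/s and horizontal distance between can_center and red_mat_top below 0.08 m and z of can_center in the frame of red_mat_top below 0.09 m).
It also fails if it takes over 58 s, if anything falls off the work surface, if the arm or the gripper's body presses on something with over 40 N, if the wrist force passes 120 N, or if a joint passes its speed limit or range.

### The arm

A 6-joint arm with a two-finger parallel gripper is mounted at the origin on the work surface. World frame = base frame: x ahead of the robot, y to its left, z up, the work surface at z = 0. Lengths are in m, angles in rad, forces in N, time in s.
With the tool pointing down it reaches from about 0.3 to 0.875 m from the base axis. Payload 6.4 kg.
Tool frame: the origin (TCP) lies at the very end of the fingers, on their centre line; the grasp point (between the pads) lies 19 mm behind it (ctrl.tcp_to_grasp is the distance from the TCP to the grasp point, in m); z points along the fingers, y is the direction in which the jaws open and shut (so a half turn about z gives the same grasp; the last joint's range is limited). The gripper opens to 85 mm and grips with 20 to 120 N. Pads are 22 mm wide; open, the fingers measure 114 mm over their backs; the gripper's body (76 mm by 85 mm) begins 54 mm behind the grasp point. The pads swing forward as they close: fully open they stand 13 mm farther back than shut.
Start: joints at [-1.444, 0.181, 1.607, -0, 1.354, -0.206], TCP at [0.188, -0.543, 0.231] pointing down, gripper open.
Joint ranges: [-2.99, 2.99], [-0.89, 2.07], [0.3, 2.58], [-1.14, 4.28], [0, 2.63], [-3.12, 3.12]. Speed limits (rad/s): [2.57, 2.57, 3.01, 3.14, 3.14, 3.14].

### API

Orientations are given as a unit quaternion [w, x, y, z].
In Python, from bench import ctrl gives the robot as it stands. The module is installed in compiled form; this text tells all that it offers.
- The arm moves only by the tool drive_tool, never from a script. Its argument "deltas" is a list of rows, each an object with "slide": the shift along the tool's x, y, z as a fraction of full scale, a list of three; "delta_rot": the turn, a rotation vector about the tool's x, y, z as a fraction of full scale, a list of three; "hand": the opening, from 0 (shut) to 1 (fully open). In form: [{"slide": [tx, ty, tz], "delta_rot": [wx, wy, wz], "hand": hand}, ...]. A call has exactly 5 rows; each row shifts and turns the commanded pose from where the row before left it, along the tool's axes as they then stand; what a row does not reach is not made up. Full scale, the value 1, is 50 mm for a shift and 180 degrees for a turn. A row lasts 1/8 s, in which the tool goes at most 62.5 mm and 10.7 degrees, less where a joint would pass 70% of its speed; a pose out of reach is approached as far as the arm can. A call with a number of a shift or a turn outside -1 to 1 is refused whole. A call with a gripper value outside its range is refused whole. The fingers move at their own pace and stop on an object; the grip force is fixed at half the most. Time passes only in rows, so rows that do not move let the fingers close, or fill a call up. It gives the time, the measured TCP pose, the force and the opening at its end, in the units of the state.
- ctrl.get_obs(): the state, without advancing time (a new reading comes with each control period).
- ctrl.camera(name): name is "scene" or "top" or "wrist"; returns a dict with "frame" (480x640x3 uint8, red, green, blue), "mtx" (3x3 intrinsics, pixels), "R" (3x3) and "t" (3): a world point X has camera coordinates R X + t. Camera axes: x right, y down, z forward; pixel columns grow to the right and rows downward; lengths in m; the calibration is good to about 2 mm. The wrist camera is an equidistant fisheye: a pixel r from the principal point sees the ray r / f radians off the axis. A picture is of the moment at which its call begins. There is no depth.
- ctrl.hand_in(): hands the job in, once; it reports no verdict.
The state is a dict: "time_s": time; "q": joint angles; "dq": joint speeds; "joint_efforts": joint torques, N m; "eef_pos": TCP position; "eef_rot": TCP orientation; "wrist_force": force on the tool from outside, world axes, zero at the start; "torque": the same for the moment, N m; "opening": opening from 0.0 (shut) to 1.0 (fully open).
Only numpy, scipy, OpenCV 4.12 (cv2) and the standard library are available. Lean on these libraries where they do the work, as an engineer would, in place of code of your own. Each camera call takes 0.05 s, during which the arm holds its last target.

## Working session

There is one attempt and no reset: what is moved stays moved. The work goes in short steps, Python scripts to look and compute and a tool call to move; the robot and the scene stay as the last step left them, time stands still between calls to the robot, and variables do not carry over. Pictures are saved under pics/ and viewed, and the job is handed in when it is done.

Besides the shell and the picture viewer there is one more tool, called after ">>>" in YAML: its name, and indented under it one key for each argument. drive_tool: Moves the arm, as the interface text tells. Its arguments: {"type":"object","properties":{"deltas":{"type":"array","items":{"type":"object","properties":{"slide":{"type":"array","items":{"type":"number"}},"delta_rot":{"type":"array","items":{"type":"number"}},"hand":{"type":"number"}}}}},"required":["deltas"]}

```bash
mkdir -p pics
cat > h.py <<'E'
import numpy as np, cv2
from bench import ctrl
def shot(name,fn):
    c=ctrl.camera(name); cv2.imwrite('pics/'+fn,c['frame'][:,:,::-1]); np.savez('pics/'+fn[:-4]+'.npz',**c); return c
def ray(c,uv):
    d=np.linalg.inv(c['mtx'])@np.array([uv[0],uv[1],1.0]); R=np.array(c['R']);t=np.array(c['t'])
    return -R.T@t, R.T@d/np.linalg.norm(d)
def onz(c,uv,z):
    o,d=ray(c,uv); return o+d*(z-o[2])/d[2]
def proj(c,X):
    p=np.array(c['R'])@np.array(X)+np.array(c['t']); q=np.array(c['mtx'])@p; return q[:2]/q[2]
def tri(c1,u1,c2,u2):
    o1,d1=ray(c1,u1);o2,d2=ray(c2,u2)
    s=np.linalg.lstsq(np.stack([d1,-d2],1),o2-o1,rcond=None)[0]
    a=o1+s[0]*d1;b=o2+s[1]*d2; return (a+b)/2,np.linalg.norm(a-b)
E
python3 - <<'E'
from h import *
for n in ['scene','top','wrist']:
    c=shot(n,n+'0.png'); print(n,c['mtx'],-np.array(c['R']).T@c['t'],c['R'])
o=ctrl.get_obs();print(o)
E
```

```text
scene [[619.03979825   0.         328.9762142 ]
 [  0.         619.03979825 241.20636544]
 [  0.           0.           1.        ]] [1.27575655 0.30934102 1.45961077] [[-0.48022159  0.87714597 -0.00147507]
 [ 0.75195163  0.41081295 -0.51555937]
 [-0.45161484 -0.24869192 -0.85685259]]
top [[597.03476674   0.         311.79356227]
 [  0.         597.03476674 239.95138693]
 [  0.           0.           1.        ]] [ 0.18647928 -0.09438211  1.88324071] [[ 0.07458629 -0.99721207  0.00223049]
 [-0.9736921  -0.0733097  -0.21575306]
 [ 0.21531507  0.01392041 -0.97644541]]
wrist [[371.64829954   0.         318.69003627]
 [  0.         371.64829954 231.7248509 ]
 [  0.           0.           1.        ]] [ 0.25685471 -0.52038187  0.37309299] [[ 3.27475014e-01 -9.44859428e-01 -8.81440381e-04]
 [-9.04685129e-01 -3.13820026e-01  2.88204456e-01]
 [-2.72589311e-01 -9.35823322e-02 -9.57568491e-01]]
{'time_s': 0.15, 'q': array([-1.44430321e+00,  1.81396304e-01,  1.60776622e+00,  2.79802617e-05,
        1.35381644e+00, -2.06289876e-01]), 'dq': array([ 0.00013393, -0.00261362, -0.00439035, -0.00014295,  0.00115672,
        0.00049725]), 'joint_efforts': array([ 5.05663465e-04, -4.45265079e+01, -3.51692605e+01, -3.16927290e-04,
        5.85048198e-03,  2.24927686e-05]), 'eef_pos': array([ 0.18781389, -0.54301489,  0.23058238]), 'eef_rot': array([-6.92060380e-04,  9.86189107e-01,  1.65621750e-01,  4.12976290e-05]), 'wrist_force': array([-0.02525515,  0.49240992,  0.07258731]), 'torque': array([ 0.07710626, -0.04475709,  0.00179606]), 'opening': 1.0021239229209808}
```

View pics/scene0.png

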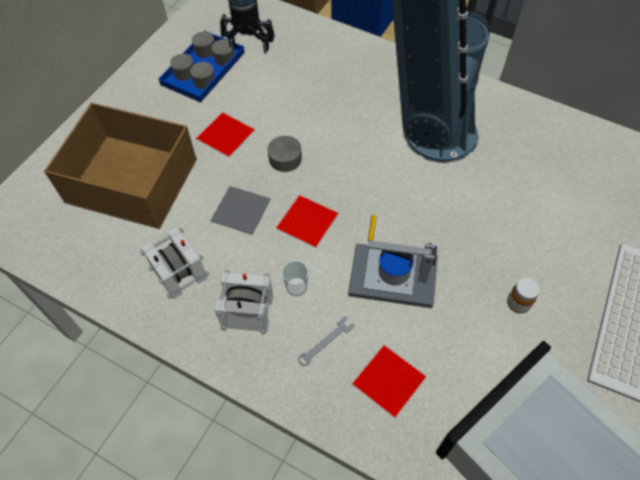

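View pics/top0.png

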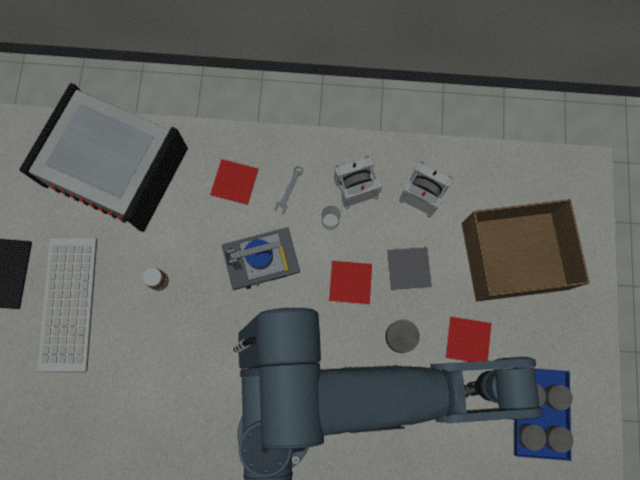

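View pics/wrist0.png

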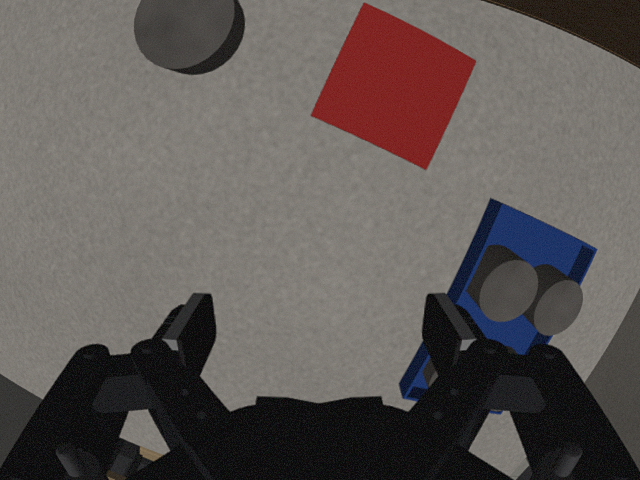

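The pictures show three red mats: scene (226,134), (307,220) and (389,380). The stand is at scene (394,273), with the yellow grip at scene (373,228) and top (283,259). Next I'll measure these.

```bash
cat > m.py <<'E'
from h import *
S=dict(np.load('pics/scene0.npz'));T=dict(np.load('pics/top0.npz'))
for n,c in (('S',S),('T',T)):
    h=cv2.cvtColor(c['frame'],cv2.COLOR_RGB2HSV)
    def cont(lo,hi,mina):
        m=cv2.inRange(h,lo,hi); cs,_=cv2.findContours(m,cv2.RETR_EXTERNAL,cv2.CHAIN_APPROX_NONE)
        return [k for k in cs if cv2.contourArea(k)>mina]
    for k in cont((0,180,90),(6,255,255),400)+cont((174,180,90),(180,255,255),400):
        P=np.array([onz(c,p[0],0.004)[:2] for p in k],np.float32)
        r=cv2.minAreaRect(P); print(n,'red',r,'dist',np.hypot(*r[0]),cv2.boundingRect(k))
    for k in cont((20,150,80),(32,255,255),20):
        r=cv2.minAreaRect(k);print(n,'yellow px',r, cv2.boxPoints(r).tolist())
    for k in cont((105,150,50),(125,255,255),100):
        r=cv2.boundingRect(k);P=onz(c,(r[0]+r[2]/2,r[1]+r[3]/2),0.106); print(n,'blue',r,P)
E
python3 m.py
python3 - <<'E'
import cv2
a=cv2.imread('pics/scene0.png')[200:320,330:460];cv2.imwrite('pics/sc1.png',cv2.resize(a,None,fx=5,fy=5,interpolation=2))
a=cv2.imread('pics/top0.png')[210:310,205:320];cv2.imwrite('pics/tc1.png',cv2.resize(a,None,fx=6,fy=6,interpolation=2))
E
```

```text
S red ((0.781879186630249, 0.20170626044273376), (0.12542861700057983, 0.125265434384346), 79.23695373535156) dist 0.807477849843184 (353, 346, 72, 70)
S red ((0.47749021649360657, -0.20058968663215637), (0.12419164925813675, 0.12500806152820587), 89.43717956542969) dist 0.5179122794743314 (277, 196, 60, 50)
S red ((0.3233676552772522, -0.5768941044807434), (0.12255415320396423, 0.12402182072401047), 85.17961883544922) dist 0.6613421567268691 (198, 113, 55, 43)
S yellow px ((371.95086669921875, 227.06936645507812), (4.333629608154297, 24.48120880126953), 8.746162414550781) [[367.9479675292969, 238.83815002441406], [371.6705017089844, 214.64161682128906], [375.9537658691406, 215.3005828857422], [372.2312316894531, 239.4971160888672]]
S blue (380, 252, 33, 24) [0.53975278 0.09627352 0.106     ]
S blue (160, 44, 83, 57) [ 0.22156715 -0.71389068  0.106     ]
S blue (333, 0, 61, 35) [-0.23834089 -0.39354204  0.106     ]
T red ((0.319927453994751, -0.5765706896781921), (0.12387535721063614, 0.12337198108434677), 84.89765167236328) dist 0.6593840580538398 (447, 318, 44, 43)
T red ((0.4740833044052124, -0.1997929811477661), (0.12330518662929535, 0.1224757581949234), 89.5169448852539) dist 0.5144630354376074 (330, 262, 41, 41)
T red ((0.7788439989089966, 0.2022392749786377), (0.12333640456199646, 0.12299660593271255), 79.14363098144531) dist 0.8046730385569297 (211, 161, 47, 42)
T yellow px ((283.8235168457031, 258.29412841796875), (23.768489837646484, 2.9104275703430176), 75.96376037597656) [[279.5293884277344, 247.11764526367188], [282.3529357910156, 246.41177368164062], [288.1176452636719, 269.4706115722656], [285.2940979003906, 270.1764831542969]]
T blue (515, 404, 56, 56) [ 0.06911308 -0.76760064  0.106     ]
T blue (535, 369, 35, 19) [ 0.22014839 -0.79642728  0.106     ]
T blue (245, 252, 27, 15) [0.50585538 0.08725168 0.106     ]
```

View pics/sc1.png

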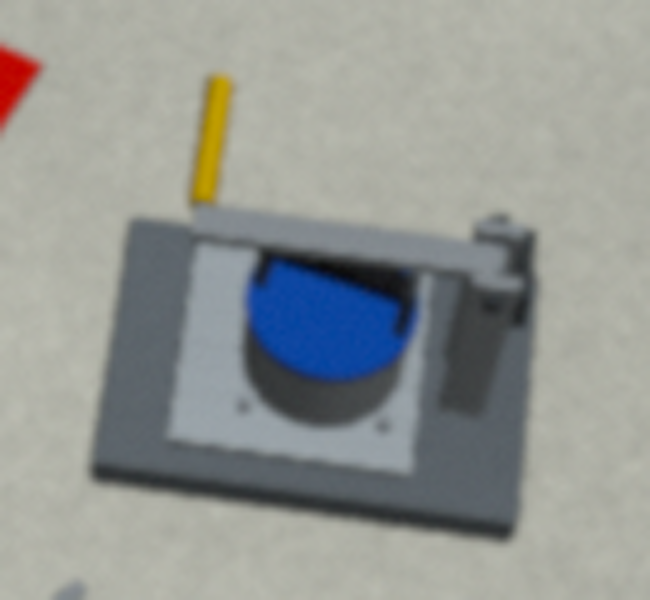

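View pics/tc1.png

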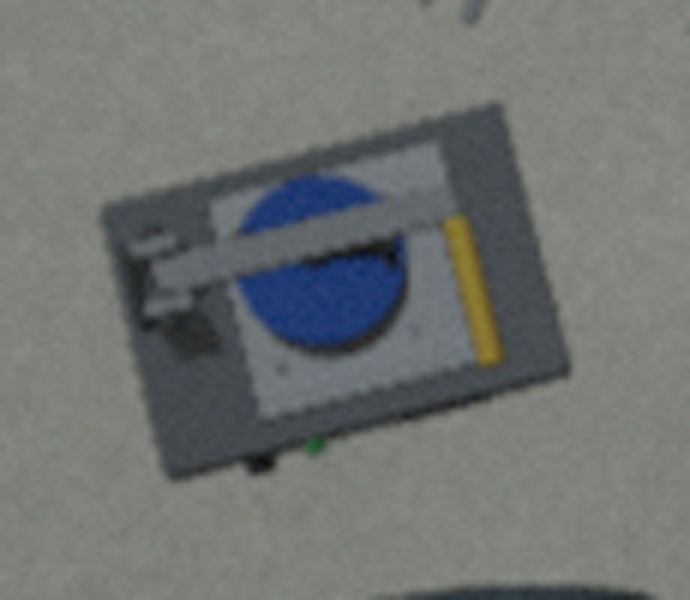

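```bash
cat > m2.py <<'E'
from h import *
S=dict(np.load('pics/scene0.npz'));T=dict(np.load('pics/top0.npz'))
tip,e1=tri(S,(374.0,215.2),T,(286.8,270.4));base,e2=tri(S,(370.8,240.8),T,(281.2,246.0))
print(tip,e1,base,e2,np.linalg.norm(tip-base))
# housing top corners at z? list rays at 0.035..0.045 for platform corners
s=lambda u,v:(330+u/5,200+v/5); t=lambda u,v:(205+u/6,210+v/6)
for nm,a,b in (('hinge-armend',(490,258),(165,275)),('armfree',(196,224),(452,205))):
    print(nm,tri(S,s(*a),T,t(*b)))
for nm,p in (('plA',(168,438)),('plB',(412,472))): print(nm,onz(S,s(*p),.045))
for nm,p in (('plA',(440,143)),('plB',(211,200)),('plC',(262,418)),('plD',(490,365))): print('T',nm,onz(T,t(*p),.045))
# blue lid ellipse visible in T
for c,hc in ((S,0),(T,0)):
    h=cv2.cvtColor(c['frame'],cv2.COLOR_RGB2HSV);m=cv2.inRange(h,(105,150,50),(125,255,255))
    m[:, :200]=0;m[:240]=0;m[285:]=0;m[:,430:]=0
    pts=cv2.findNonZero(m)
    P=np.array([onz(c,p[0],.106)[:2] for p in pts],np.float32); print(cv2.minEnclosingCircle(P))
E
python3 m2.py
```

```text
[ 0.47011647 -0.00436823  0.1611293 ] 0.0011532923948821764 [0.54101059 0.02014773 0.15982374] 0.0028777925742069724 0.07502475731493856
hinge-armend (array([0.5014949 , 0.15793695, 0.16063992]), np.float64(0.0018447577774081075))
armfree (array([0.54846274, 0.02196395, 0.15264793]), np.float64(0.000734928918853077))
plA [0.60899376 0.04264247 0.045     ]
plB [0.56681913 0.15995625 0.045     ]
T plA [0.60363382 0.0387363  0.045     ]
T plB [0.5640228  0.15588658 0.045     ]
T plC [0.45109154 0.11796936 0.045     ]
T plD [0.48763175 0.00257784 0.045     ]
((0.5346153974533081, 0.0915696918964386), 0.04100920632481575)
((0.5261926054954529, 0.0908660814166069), 0.04300129786133766)
```

>>> drive_tool:
  deltas:
    - {"slide":[0.4,-0.35,0],"delta_rot":[0,0,0],"hand":1}
    - {"slide":[0.65,-0.57,0],"delta_rot":[0,0,0],"hand":1}
    - {"slide":[0.65,-0.57,0],"delta_rot":[0,0,0],"hand":1}
    - {"slide":[0.65,-0.57,0],"delta_rot":[0,0,0],"hand":1}
    - {"slide":[0.65,-0.57,0],"delta_rot":[0,0,0],"hand":1}

```text
time_s: 0.78
eef_pos: [0.2871, -0.3688, 0.2311]
eef_rot: [-0.0, 0.986, 0.165, 0.0]
wrist_force: [-0.0, -0.1, -0.2]
opening: 1.0
```

>>> drive_tool:
  deltas:
    - {"slide":[0.65,-0.57,0],"delta_rot":[0,0,0],"hand":1}
    - {"slide":[0.65,-0.57,0],"delta_rot":[0,0,0],"hand":1}
    - {"slide":[0.65,-0.57,0],"delta_rot":[0,0,0],"hand":1}
    - {"slide":[0.65,-0.57,0],"delta_rot":[0,0,0],"hand":1}
    - {"slide":[0.65,-0.57,0],"delta_rot":[0,0,0],"hand":1}

```text
time_s: 1.4
eef_pos: [0.3941, -0.181, 0.2312]
eef_rot: [0.0, 0.986, 0.166, 0.0]
wrist_force: [0.8, -1.3, -0.4]
opening: 1.001
```

>>> drive_tool:
  deltas:
    - {"slide":[0.65,-0.57,0],"delta_rot":[0,0,0],"hand":1}
    - {"slide":[0.65,-0.57,0],"delta_rot":[0,0,0],"hand":1}
    - {"slide":[0.65,-0.57,0],"delta_rot":[0,0,0],"hand":1}
    - {"slide":[0.65,-0.57,0],"delta_rot":[0,0,0],"hand":1}
    - {"slide":[0.63,-0.56,0],"delta_rot":[0,0,0],"hand":1}

```text
time_s: 2.02
eef_pos: [0.5004, 0.006, 0.2311]
eef_rot: [0.0, 0.986, 0.166, -0.0]
wrist_force: [0.4, -0.8, 0.4]
opening: 0.999
```

Run:
```python
from h import *
print(ctrl.get_obs()['eef_pos'],ctrl.get_obs()['q'])
shot('wrist','w1.png');shot('scene','s1.png')
a=cv2.imread('pics/s1.png')[150:330,300:500];cv2.imwrite('pics/s1c.png',cv2.resize(a,None,fx=3.3,fy=3.3,interpolation=2))
```

```text
[0.50039336 0.0060101  0.23114959] [-2.25581009e-01  1.22224031e-02  1.79059939e+00 -5.74961616e-05
  1.33888552e+00  1.01217453e+00]
```

View pics/w1.png

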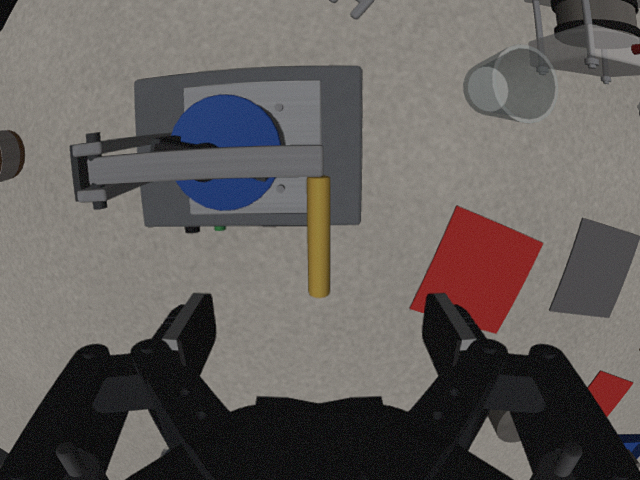

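View pics/s1c.png

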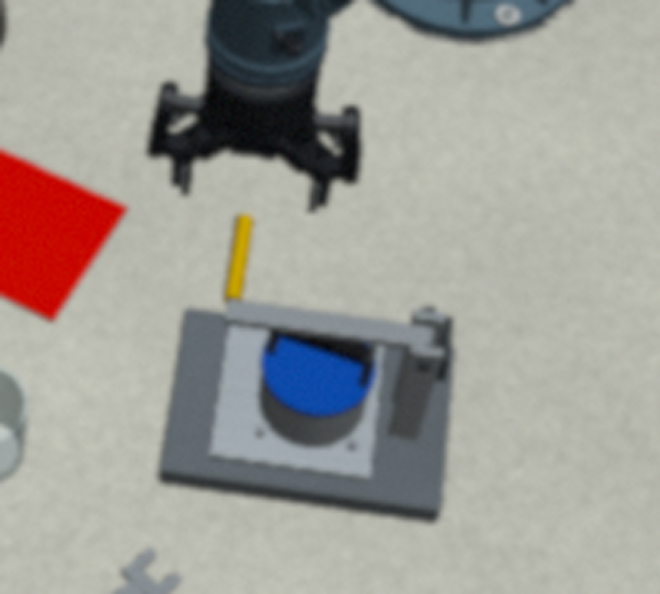

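The wrist view shows the rod at column 319, centred between the jaws at 210 and 430. Descending onto it.

>>> drive_tool:
  deltas:
    - {"slide":[0,0,0.5],"delta_rot":[0,0,0],"hand":1}
    - {"slide":[0,0,0.6],"delta_rot":[0,0,0],"hand":1}
    - {"slide":[0,0,0.5],"delta_rot":[0,0,0],"hand":1}
    - {"slide":[0,0,0.18],"delta_rot":[0,0,0],"hand":1}
    - {"slide":[0,0,0],"delta_rot":[0,0,0],"hand":0.5}

```text
time_s: 2.75
eef_pos: [0.4996, 0.0042, 0.1421]
eef_rot: [-0.0, 0.986, 0.165, -0.001]
wrist_force: [0.8, -0.6, 0.5]
opening: 0.814
```

>>> drive_tool:
  deltas:
    - {"slide":[0,0,0],"delta_rot":[0,0,0],"hand":0}
    - {"slide":[0,0,0],"delta_rot":[0,0,0],"hand":0}
    - {"slide":[0,0,0],"delta_rot":[0,0,0],"hand":0}
    - {"slide":[0,0,0],"delta_rot":[0,0,0],"hand":0}
    - {"slide":[0,0,0],"delta_rot":[0,0,0],"hand":0}

```text
time_s: 3.38
eef_pos: [0.4999, 0.0059, 0.1431]
eef_rot: [-0.001, 0.986, 0.166, 0.0]
wrist_force: [-3.4, 6.2, 5.0]
opening: 0.138
```

Run:
```python
from h import *
print(ctrl.get_obs()['eef_pos'],ctrl.get_obs()['opening'])
shot('wrist','w2.png')
```

```text
[0.49991175 0.00587824 0.14312072] 0.13778081435304748
```

View pics/w2.png

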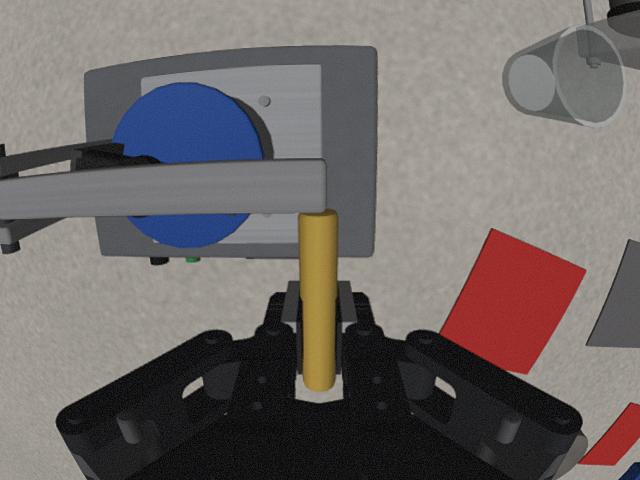

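Run:
```python
import numpy as np
q=np.concatenate([[0,.04],np.arange(.12,1.90,.1),[1.88,1.93]]);print(len(q)-1)
y=-145*np.cos(q);z=145*np.sin(q)
for i in range(1,len(q)):print(round(q[i],2),round(-(y[i]-y[i-1])/50,3),round(-(z[i]-z[i-1])/50,3))
```

```text
21
0.04 -0.002 -0.116
0.12 -0.019 -0.231
0.22 -0.049 -0.286
0.32 -0.077 -0.279
0.42 -0.105 -0.27
0.52 -0.131 -0.258
0.62 -0.156 -0.244
0.72 -0.18 -0.227
0.82 -0.202 -0.208
0.92 -0.222 -0.187
1.02 -0.239 -0.164
1.12 -0.254 -0.139
1.22 -0.267 -0.113
1.32 -0.277 -0.086
1.42 -0.284 -0.058
1.52 -0.288 -0.029
1.62 -0.29 -0.0
1.72 -0.288 0.029
1.82 -0.284 0.057
1.88 -0.167 0.048
1.93 -0.137 0.048
```

>>> drive_tool:
  deltas:
    - {"slide":[0,-0.002,-0.116],"delta_rot":[0,0,0],"hand":0}
    - {"slide":[0,-0.019,-0.231],"delta_rot":[0,0,0],"hand":0}
    - {"slide":[0,-0.049,-0.286],"delta_rot":[0,0,0],"hand":0}
    - {"slide":[0,-0.077,-0.279],"delta_rot":[0,0,0],"hand":0}
    - {"slide":[0,-0.105,-0.27],"delta_rot":[0,0,0],"hand":0}

```text
time_s: 4.05
eef_pos: [0.4959, 0.0166, 0.2023]
eef_rot: [0.0, 0.986, 0.166, 0.0]
wrist_force: [2.3, 3.3, -6.0]
opening: 0.139
```

>>> drive_tool:
  deltas:
    - {"slide":[0,-0.131,-0.258],"delta_rot":[0,0,0],"hand":0}
    - {"slide":[0,-0.156,-0.244],"delta_rot":[0,0,0],"hand":0}
    - {"slide":[0,-0.18,-0.227],"delta_rot":[0,0,0],"hand":0}
    - {"slide":[0,-0.202,-0.208],"delta_rot":[0,0,0],"hand":0}
    - {"slide":[0,-0.222,-0.187],"delta_rot":[0,0,0],"hand":0}

```text
time_s: 4.68
eef_pos: [0.4823, 0.0558, 0.2607]
eef_rot: [0.004, 0.986, 0.165, 0.001]
wrist_force: [-1.1, -12.8, 9.8]
opening: 0.139
```

>>> drive_tool:
  deltas:
    - {"slide":[0,-0.239,-0.164],"delta_rot":[0,0,0],"hand":0}
    - {"slide":[0,-0.254,-0.139],"delta_rot":[0,0,0],"hand":0}
    - {"slide":[0,-0.267,-0.113],"delta_rot":[0,0,0],"hand":0}
    - {"slide":[0,-0.277,-0.086],"delta_rot":[0,0,0],"hand":0}
    - {"slide":[0,-0.284,-0.058],"delta_rot":[0,0,0],"hand":0}

```text
time_s: 5.3
eef_pos: [0.4599, 0.1193, 0.29]
eef_rot: [0.003, 0.986, 0.165, 0.001]
wrist_force: [-6.6, -8.4, 17.1]
opening: 0.135
```

Run:
```python
from h import *
o=ctrl.get_obs();print(o['eef_pos'],o['eef_rot'],o['opening'],o['wrist_force'])
shot('wrist','w3.png')
```

```text
[0.45994357 0.11928023 0.28995587] [0.00272681 0.9862832  0.16503547 0.00114595] 0.13480696593522995 [-6.63375659 -8.38940136 17.12443616]
```

View pics/w3.png

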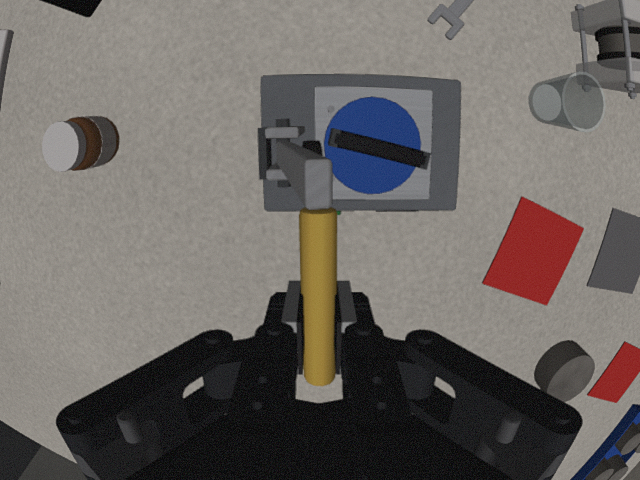

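>>> drive_tool:
  deltas:
    - {"slide":[0,-0.288,-0.08],"delta_rot":[0,0,0],"hand":0}
    - {"slide":[0,-0.29,-0.02],"delta_rot":[0,0,0],"hand":0}
    - {"slide":[0,-0.288,0.029],"delta_rot":[0,0,0],"hand":0}
    - {"slide":[0,-0.284,0.057],"delta_rot":[0,0,0],"hand":0}
    - {"slide":[0,-0.167,0.048],"delta_rot":[0,0,0],"hand":0}

```text
time_s: 5.98
eef_pos: [0.4372, 0.1842, 0.2841]
eef_rot: [-0.0, 0.986, 0.166, -0.001]
wrist_force: [-4.4, -2.5, 5.5]
opening: 0.135
```

>>> drive_tool:
  deltas:
    - {"slide":[0,-0.137,0.048],"delta_rot":[0,0,0],"hand":0}
    - {"slide":[0,-0.05,0.02],"delta_rot":[0,0,0],"hand":0}
    - {"slide":[0,0,0],"delta_rot":[0,0,0],"hand":0.3}
    - {"slide":[0,0,0],"delta_rot":[0,0,0],"hand":0.6}
    - {"slide":[0,0,0],"delta_rot":[0,0,0],"hand":0.6}

```text
time_s: 6.6
eef_pos: [0.4354, 0.192, 0.2804]
eef_rot: [-0.0, 0.986, 0.165, 0.0]
wrist_force: [0.5, -0.1, 0.6]
opening: 0.6
```

Run:
```python
from h import *
o=ctrl.get_obs();print(o['eef_pos'],o['opening'],o['wrist_force'])
shot('wrist','w4.png')
```

```text
[0.43541262 0.19198837 0.28043504] 0.5998920019590213 [ 0.49313775 -0.11068848  0.58786769]
```

View pics/w4.png

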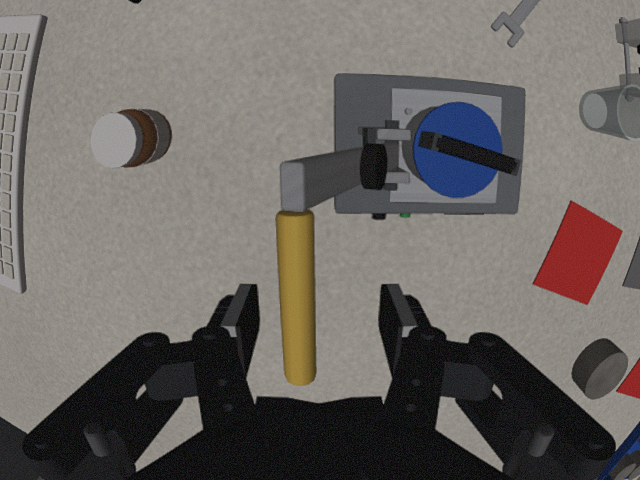

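The arm dropped back onto its stop. The rod at column 297 is inside the jaws at 240 and 395, and the fingers are free. Lifting away.

>>> drive_tool:
  deltas:
    - {"slide":[0,0,-0.4],"delta_rot":[0,0,0],"hand":0.7}
    - {"slide":[0,0,-0.6],"delta_rot":[0,0,0],"hand":0.8}
    - {"slide":[0,0,-0.7],"delta_rot":[0,0,0],"hand":1}
    - {"slide":[0.4,0.5,-0.3],"delta_rot":[0,0,0],"hand":1}
    - {"slide":[0.5,0.8,0],"delta_rot":[0,0,0],"hand":1}

```text
time_s: 7.28
eef_pos: [0.5001, 0.1456, 0.3829]
eef_rot: [0.0, 0.986, 0.167, 0.002]
wrist_force: [0.9, 0.6, -0.8]
opening: 1.003
```

Run:
```python
from h import *
o=ctrl.get_obs();print(o['eef_pos'],o['q'])
for n in ('wrist','scene','top'): shot(n,n[0]+'5.png')
a=cv2.imread('pics/s5.png')[150:330,300:500];b=cv2.imread('pics/w5.png')
cv2.imwrite('pics/s5c.png',cv2.resize(a,None,fx=3.3,fy=3.3,interpolation=2))
```

```text
[0.50014986 0.14560858 0.38293098] [ 5.48644797e-02 -3.03533465e-02  1.53166133e+00  5.11535685e-04
  1.63562482e+00  1.29085850e+00]
```

View pics/w5.png

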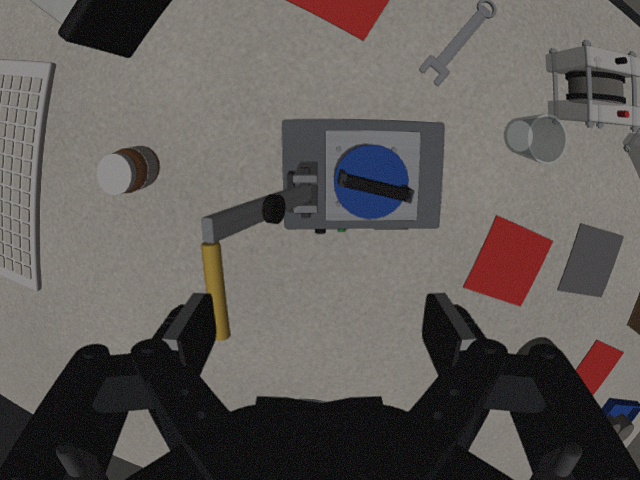

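View pics/s5c.png

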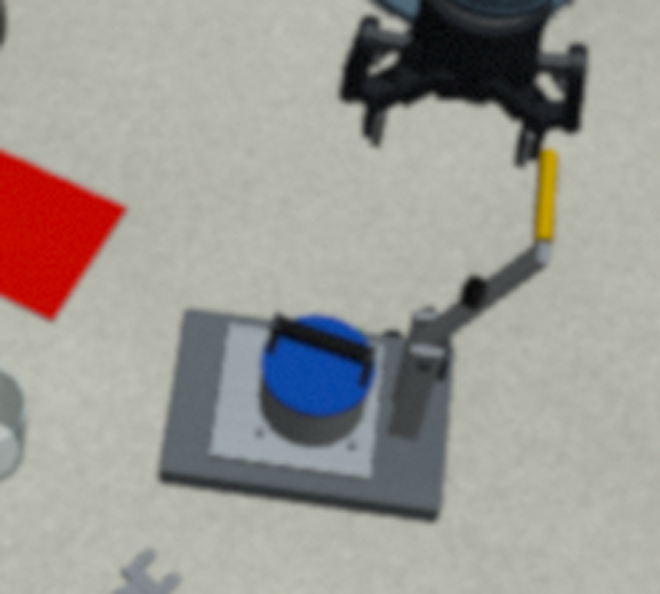

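View pics/t5.png

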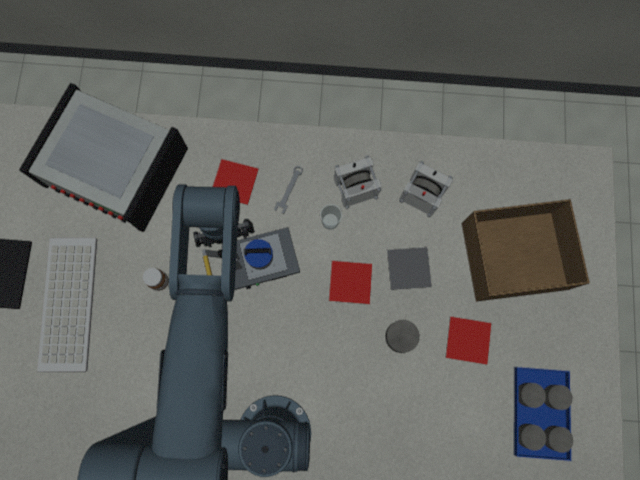

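Run:
```python
from h import *
w=cv2.imread('pics/w5.png')[130:230,320:430];s=cv2.imread('pics/s5.png')[235:290,365:425];t=cv2.imread('pics/t5.png')[225:285,225:305]
f=lambda a,k:cv2.resize(a,None,fx=k,fy=k,interpolation=2)
for n,a in (('w5z',f(w,7)),('s5z',f(s,10)),('t5z',f(t,9))): cv2.imwrite(f'pics/{n}.png',a)
```

```text
(no output)
```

View pics/w5z.png

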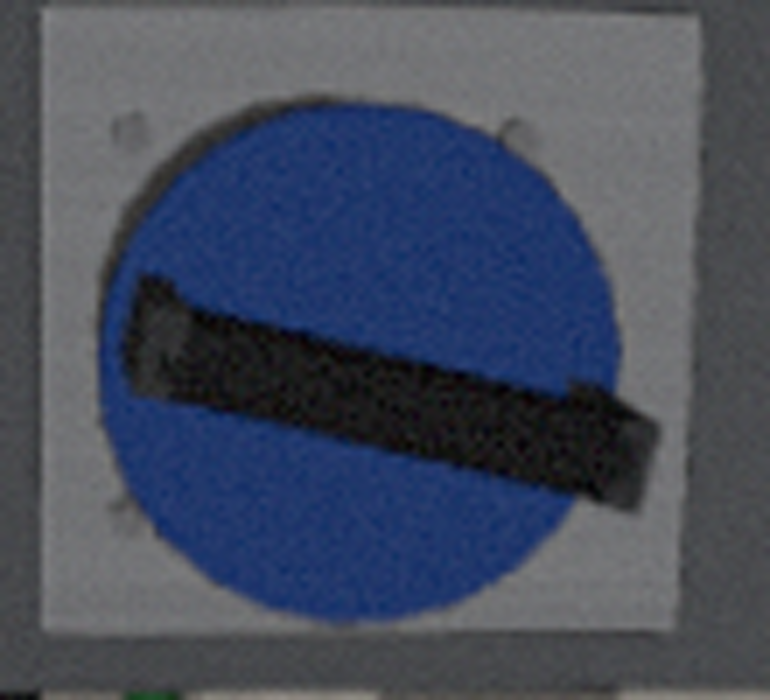

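View pics/s5z.png

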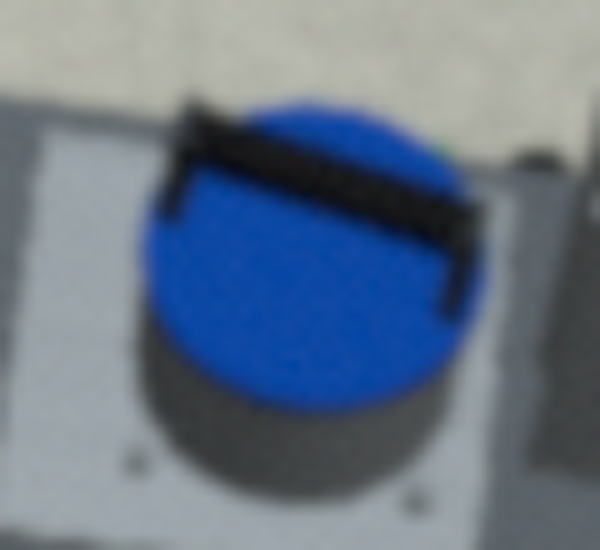

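View pics/t5z.png

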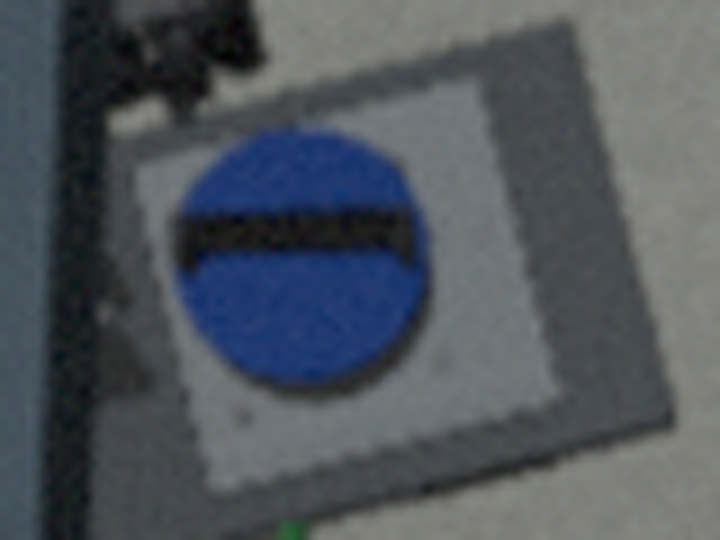

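```bash
cat > m3.py <<'E'
from h import *
def wray(c,uv):
    K=c['mtx'];x=(uv[0]-K[0,2])/K[0,0];y=(uv[1]-K[1,2])/K[1,1];r=np.hypot(x,y)
    d=np.array([x/r*np.sin(r),y/r*np.sin(r),np.cos(r)]);R=c['R'];return -R.T@c['t'],R.T@d
def wz(c,uv,z):
    o,d=wray(c,uv);return o+d*(z-o[2])/d[2]
if __name__=='__main__':
    S,T,W=[dict(np.load(f'pics/{n}5.npz')) for n in 'stw']
    for n,f,c,a,b in (('S',onz,S,(384.3,248.0),(411.8,257.2)),('T',onz,T,(245,250.9),(270.8,250.6)),('W',wz,W,(341.4,177.9),(409.3,196.4))):
        A,B=f(c,a,.146),f(c,b,.146);d=B-A;print(n,A,B,(A+B)/2,np.linalg.norm(d),np.degrees(np.arctan2(d[1],d[0])))
        h=cv2.cvtColor(c['frame'],cv2.COLOR_RGB2HSV);m=cv2.inRange(h,(105,120,40),(125,255,255))
        k=np.zeros_like(m);u0,v0=np.mean([a,b],0).astype(int);k[v0-45:v0+45,u0-45:u0+45]=1;m*=k
        hull=cv2.convexHull(cv2.findNonZero(m));P=np.array([f(c,p[0].astype(float),.106)[:2] for p in hull],np.float32)
        print('  lid',cv2.minEnclosingCircle(P))
E
python3 m3.py
```

```text
S [0.53526106 0.05687602 0.146     ] [0.52650473 0.12714181 0.146     ] [0.53088289 0.09200892 0.146     ] 0.07080928228838675 97.10341627176699
  lid ((0.5312566757202148, 0.09096328914165497), 0.04419974982738495)
T [0.52149938 0.12553334 0.146     ] [0.52814732 0.04928847 0.146     ] [0.52482335 0.08741091 0.146     ] 0.07653414630950071 -85.01687125658114
  lid ((0.5259234309196472, 0.09069599211215973), 0.043927423655986786)
W [0.52468505 0.12777827 0.146     ] [0.53089837 0.05292098 0.146     ] [0.52779171 0.09034962 0.146     ] 0.0751147048438548 -85.25520065990166
  lid ((0.527412474155426, 0.08976282179355621), 0.04345354065299034)
```

>>> drive_tool:
  deltas:
    - {"slide":[0.08,0.61,0],"delta_rot":[0,0,0],"hand":1}
    - {"slide":[0.08,0.62,0],"delta_rot":[0,0,0],"hand":1}
    - {"slide":[0,0,0],"delta_rot":[0,0,-0.052],"hand":1}
    - {"slide":[0,0,0],"delta_rot":[0,0,-0.053],"hand":1}
    - {"slide":[0,0,0],"delta_rot":[0,0,-0.053],"hand":1}

```text
time_s: 8.05
eef_pos: [0.5259, 0.0905, 0.3804]
eef_rot: [-0.0, 0.914, 0.405, -0.0]
wrist_force: [0.2, -0.2, 0.0]
opening: 1.001
```

>>> drive_tool:
  deltas:
    - {"slide":[0,0,0],"delta_rot":[0,0,-0.053],"hand":1}
    - {"slide":[0,0,0],"delta_rot":[0,0,-0.053],"hand":1}
    - {"slide":[0,0,0],"delta_rot":[0,0,-0.053],"hand":1}
    - {"slide":[0,0,0],"delta_rot":[0,0,-0.053],"hand":1}
    - {"slide":[0,0,0],"delta_rot":[0,0,-0.053],"hand":1}

```text
time_s: 8.68
eef_pos: [0.5258, 0.0907, 0.3804]
eef_rot: [-0.0, 0.672, 0.741, 0.0]
wrist_force: [0.5, -0.5, 0.3]
opening: 1.0
```

Run:
```python
from h import *
o=ctrl.get_obs();print(o['eef_pos'],o['eef_rot'],o['q'], 2*np.degrees(np.arctan2(o['eef_rot'][2],o['eef_rot'][1])))
shot('wrist','w6.png');shot('scene','s6.png')
```

```text
[0.52580663 0.09070864 0.38040001] [-3.14525192e-04  6.71957492e-01  7.40589650e-01  2.93972515e-05] [-5.20494943e-02  3.63212959e-03  1.50292858e+00  4.44353793e-04
  1.63548198e+00 -1.49119543e-01] 95.56334413210963
```

View pics/w6.png

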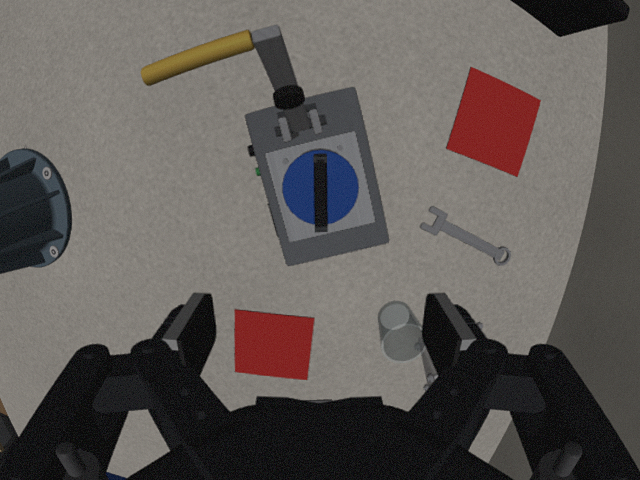

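View pics/s6.png

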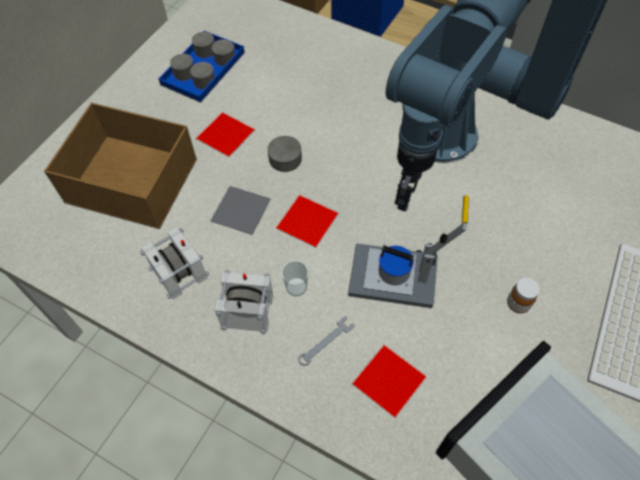

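Run:
```python
from h import *
from m3 import wz
c=dict(np.load('pics/s6.npz'))
for z in (.38,.45,.5,.55,.6,.65,.7,.75):print(z,proj(c,[.5258,.0907,z]))
w=dict(np.load('pics/w6.npz'))
h=cv2.cvtColor(w['frame'],cv2.COLOR_RGB2GRAY);k=h[140:240,296:346];
A,B=wz(w,(320.5,154),.146),wz(w,(321,227),.146);print(A,B,(A+B)/2)
```

```text
0.38 [408.79410982 195.58230654]
0.45 [412.54844797 175.65060278]
0.5 [415.45700287 160.20914488]
0.55 [418.57811816 143.63920825]
0.6 [421.93597879 125.81239548]
0.65 [425.55858335 106.58006268]
0.7 [429.47852659  85.76916495]
0.75 [433.73398292  63.17703512]
[0.52322753 0.13120605 0.146     ] [0.53134479 0.05478109 0.146     ] [0.52728616 0.09299357 0.146     ]
```

>>> drive_tool:
  deltas:
    - {"slide":[0,0.03,0.6],"delta_rot":[0,0,0],"hand":1}
    - {"slide":[0,0,0.9],"delta_rot":[0,0,0],"hand":1}
    - {"slide":[0,0,0.9],"delta_rot":[0,0,0],"hand":1}
    - {"slide":[0,0,0.8],"delta_rot":[0,0,0],"hand":1}
    - {"slide":[0,0,0.5],"delta_rot":[0,0,0],"hand":1}

```text
time_s: 9.4
eef_pos: [0.5265, 0.0905, 0.1932]
eef_rot: [-0.001, 0.676, 0.737, -0.001]
wrist_force: [0.1, -0.4, -0.3]
opening: 1.002
```

Run:
```python
from h import *
o=ctrl.get_obs();print(o['eef_pos'],o['wrist_force'])
shot('wrist','w7.png');shot('scene','s7.png')
```

```text
[0.52649517 0.09054548 0.19317032] [ 0.0614537  -0.38683998 -0.26436777]
```

View pics/w7.png

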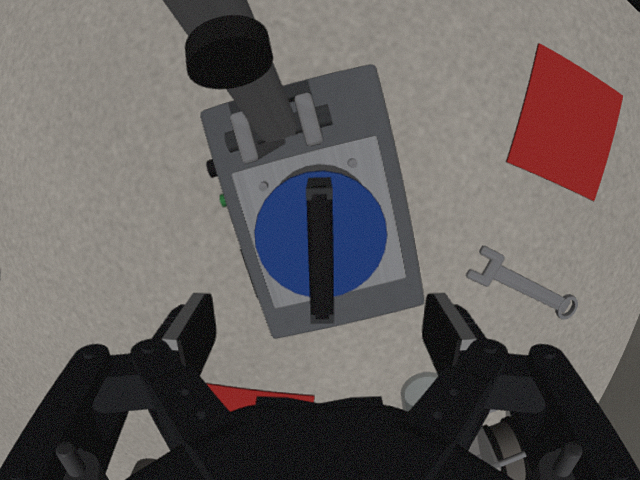

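View pics/s7.png

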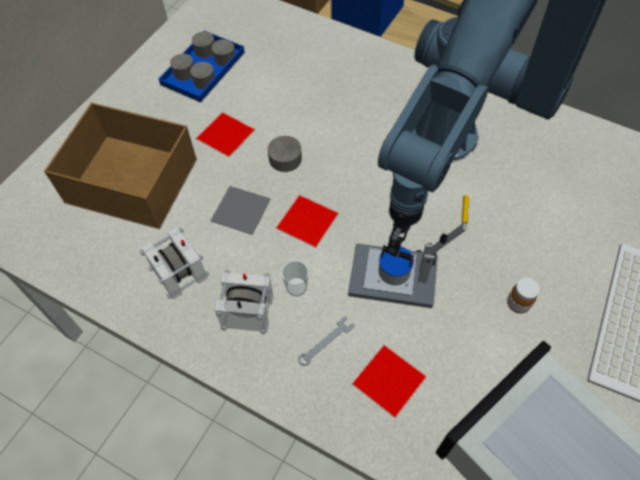

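The bar is at column 320, centred between the jaws, and the open arm is clear of the robot. Descending, then closing on the bar.

>>> drive_tool:
  deltas:
    - {"slide":[0,0,0.5],"delta_rot":[0,0,0],"hand":1}
    - {"slide":[0,0,0.5],"delta_rot":[0,0,0],"hand":1}
    - {"slide":[0,0,0.3],"delta_rot":[0,0,0],"hand":1}
    - {"slide":[0,0,0.12],"delta_rot":[0,0,0],"hand":1}
    - {"slide":[0,0,0],"delta_rot":[0,0,0],"hand":0.5}

```text
time_s: 10.12
eef_pos: [0.5284, 0.09, 0.125]
eef_rot: [0.0, 0.674, 0.738, 0.0]
wrist_force: [0.2, -1.3, -0.6]
opening: 0.819
```

>>> drive_tool:
  deltas:
    - {"slide":[0,0,0],"delta_rot":[0,0,0],"hand":0}
    - {"slide":[0,0,0],"delta_rot":[0,0,0],"hand":0}
    - {"slide":[0,0,0],"delta_rot":[0,0,0],"hand":0}
    - {"slide":[0,0,0],"delta_rot":[0,0,0],"hand":0}
    - {"slide":[0,0,0],"delta_rot":[0,0,0],"hand":0}

```text
time_s: 10.75
eef_pos: [0.5281, 0.09, 0.1249]
eef_rot: [0.0, 0.674, 0.738, 0.0]
wrist_force: [-2.5, -0.8, 6.4]
opening: 0.149
```

Run:
```python
from h import *
o=ctrl.get_obs();print(o['eef_pos'],o['wrist_force'],o['torque'],o['opening'])
shot('wrist','w8.png')
```

```text
[0.52808933 0.09003031 0.1249223 ] [-2.45264743 -0.76898795  6.36442978] [ 0.09547303  0.45933308 -0.0632786 ] 0.1486722450855845
```

View pics/w8.png

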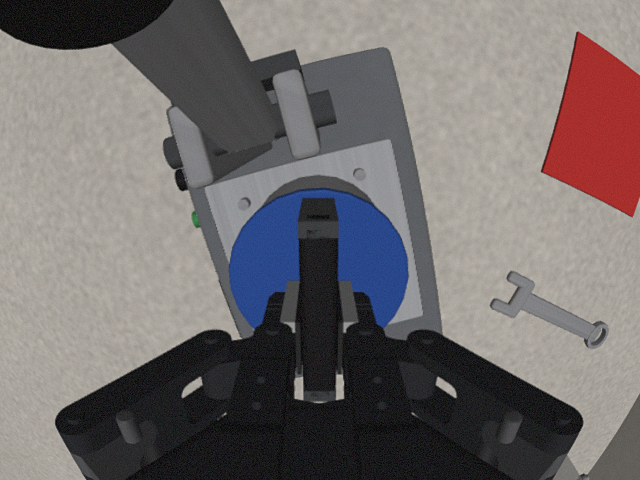

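>>> drive_tool:
  deltas:
    - {"slide":[0,0,-0.15],"delta_rot":[0,0,0],"hand":0}
    - {"slide":[0,0,-0.25],"delta_rot":[0,0,0],"hand":0}
    - {"slide":[0,0,-0.3],"delta_rot":[0,0,0],"hand":0}
    - {"slide":[0,0,-0.3],"delta_rot":[0,0,0],"hand":0}
    - {"slide":[0,0,-0.2],"delta_rot":[0,0,0],"hand":0}

```text
time_s: 11.42
eef_pos: [0.5286, 0.0899, 0.1861]
eef_rot: [0.001, 0.674, 0.738, 0.001]
wrist_force: [0.4, 0.1, -3.8]
opening: 0.146
```

Run:
```python
from h import *
o=ctrl.get_obs();print(o['eef_pos'],o['eef_rot'],o['wrist_force'],o['torque'],o['opening'])
shot('scene','s9.png')
a=cv2.imread('pics/s9.png')[130:330,260:500];cv2.imwrite('pics/s9c.png',cv2.resize(a,None,fx=3,fy=3,interpolation=2))
```

```text
[0.52861456 0.08992451 0.18612808] [7.04747346e-04 6.74258443e-01 7.38494898e-01 5.83808287e-04] [ 0.42611546  0.05291733 -3.78736766] [0.00589995 0.01534775 0.05714767] 0.1464077020434176
```

View pics/s9c.png

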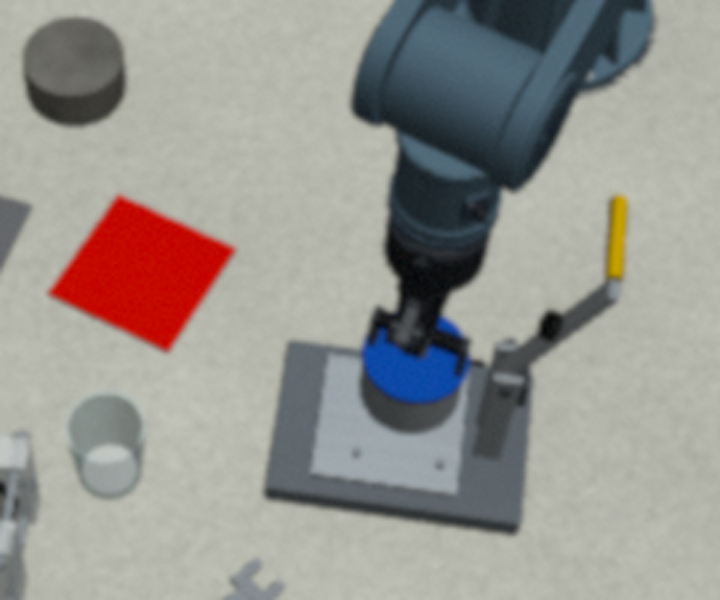

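>>> drive_tool:
  deltas:
    - {"slide":[-0.3,-0.08,0],"delta_rot":[0,0,0],"hand":0}
    - {"slide":[-0.6,-0.17,0],"delta_rot":[0,0,0],"hand":0}
    - {"slide":[-0.7,-0.19,0],"delta_rot":[0,0,0],"hand":0}
    - {"slide":[-0.7,-0.2,0],"delta_rot":[0,0,0],"hand":0}
    - {"slide":[-0.7,-0.2,0],"delta_rot":[0,0,0],"hand":0}

```text
time_s: 12.1
eef_pos: [0.4986, -0.065, 0.1837]
eef_rot: [-0.001, 0.674, 0.738, -0.0]
wrist_force: [0.6, -0.1, -4.4]
opening: 0.149
```

>>> drive_tool:
  deltas:
    - {"slide":[-0.7,-0.2,0],"delta_rot":[0,0,0],"hand":0}
    - {"slide":[-0.7,-0.2,0],"delta_rot":[0,0,0],"hand":0}
    - {"slide":[-0.7,-0.19,0],"delta_rot":[0,0,0],"hand":0}
    - {"slide":[-0.4,-0.1,0],"delta_rot":[0,0,0],"hand":0}
    - {"slide":[-0.18,-0.05,0],"delta_rot":[0,0,0],"hand":0}

```text
time_s: 12.72
eef_pos: [0.4745, -0.201, 0.1841]
eef_rot: [-0.0, 0.675, 0.738, 0.0]
wrist_force: [-0.2, 0.3, -4.2]
opening: 0.151
```

Run:
```python
from h import *
o=ctrl.get_obs();print(o['eef_pos'],o['eef_rot'],o['wrist_force'],o['torque'],o['opening'])
shot('scene','s10.png');shot('wrist','w10.png')
a=cv2.imread('pics/s10.png')[130:330,200:440];cv2.imwrite('pics/s10c.png',cv2.resize(a,None,fx=3,fy=3,interpolation=2))
```

```text
[ 0.47454124 -0.20098129  0.18405041] [-4.83029170e-04  6.74854274e-01  7.37950862e-01  4.29045220e-05] [-0.19567974  0.33439384 -4.21054142] [ 0.04479096 -0.00273893  0.00360974] 0.15143148951235688
```

View pics/s10c.png

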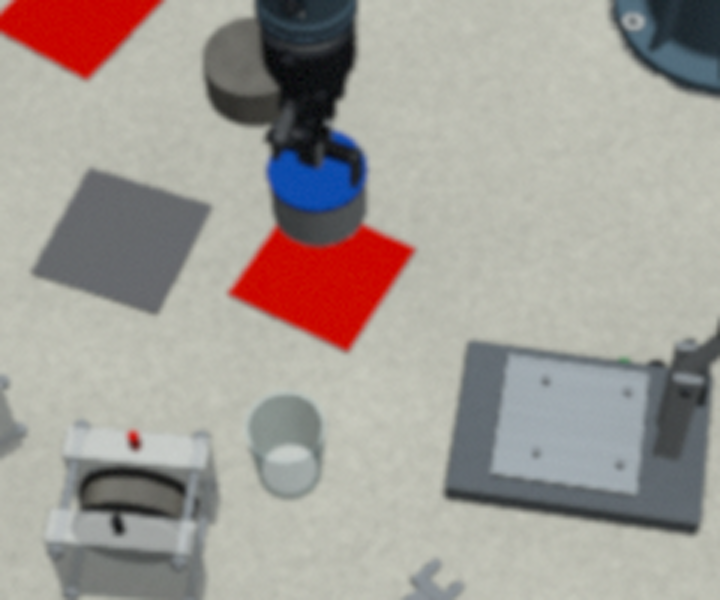

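View pics/w10.png

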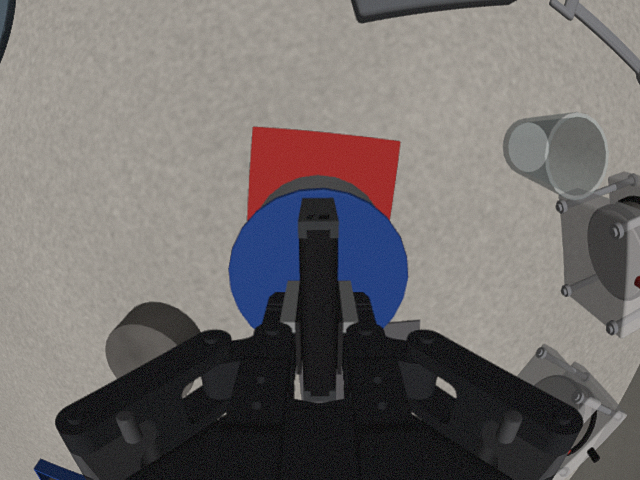

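>>> drive_tool:
  deltas:
    - {"slide":[0,0,0.3],"delta_rot":[0,0,0],"hand":0}
    - {"slide":[0,0,0.5],"delta_rot":[0,0,0],"hand":0}
    - {"slide":[0,0,0.5],"delta_rot":[0,0,0],"hand":0}
    - {"slide":[0,0,0.35],"delta_rot":[0,0,0],"hand":0}
    - {"slide":[0,0,0.15],"delta_rot":[0,0,0],"hand":0}

```text
time_s: 13.45
eef_pos: [0.4746, -0.1989, 0.0929]
eef_rot: [-0.001, 0.674, 0.739, -0.0]
wrist_force: [-0.6, -0.4, -4.8]
opening: 0.153
```

>>> drive_tool:
  deltas:
    - {"slide":[0,0,0.05],"delta_rot":[0,0,0],"hand":0}
    - {"slide":[0,0,0.05],"delta_rot":[0,0,0],"hand":0}
    - {"slide":[0,0,0.04],"delta_rot":[0,0,0],"hand":0}
    - {"slide":[0,0,0],"delta_rot":[0,0,0],"hand":0}
    - {"slide":[0,0,0],"delta_rot":[0,0,0],"hand":0}

```text
time_s: 14.08
eef_pos: [0.4753, -0.2002, 0.0878]
eef_rot: [0.0, 0.674, 0.738, 0.0]
wrist_force: [0.5, -0.7, -4.2]
opening: 0.153
```

Run:
```python
from h import *
o=ctrl.get_obs();print(o['eef_pos'],o['eef_rot'],o['wrist_force'],o['torque'],o['opening'])
shot('scene','s11.png');shot('wrist','w11.png')
a=cv2.imread('pics/s11.png')[130:330,200:440];cv2.imwrite('pics/s11c.png',cv2.resize(a,None,fx=3,fy=3,interpolation=2))
```

```text
[ 0.47530145 -0.20018073  0.08777494] [2.62328804e-04 6.74283104e-01 7.38472901e-01 3.49972938e-05] [ 0.49592418 -0.69991011 -4.15194701] [-0.01665233 -0.0112795   0.02872375] 0.152503056983594
```

View pics/s11c.png

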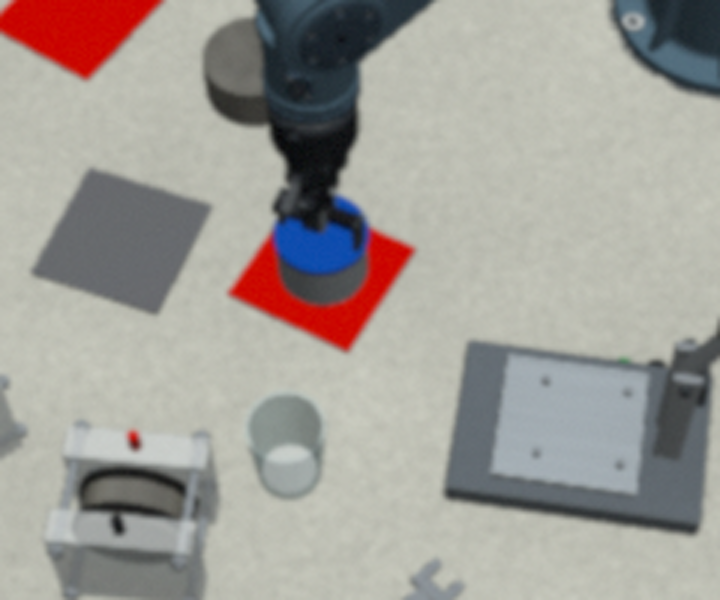

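The wrist still reads −4.2 N, so the can hasn't touched down. Lowering in small steps.

>>> drive_tool:
  deltas:
    - {"slide":[0,0,0.02],"delta_rot":[0,0,0],"hand":0}
    - {"slide":[0,0,0.02],"delta_rot":[0,0,0],"hand":0}
    - {"slide":[0,0,0.02],"delta_rot":[0,0,0],"hand":0}
    - {"slide":[0,0,0],"delta_rot":[0,0,0],"hand":0}
    - {"slide":[0,0,0],"delta_rot":[0,0,0],"hand":0}

```text
time_s: 14.8
eef_pos: [0.4752, -0.2, 0.0845]
eef_rot: [-0.0, 0.674, 0.738, 0.0]
wrist_force: [-0.7, -0.5, -3.7]
opening: 0.15
```

>>> drive_tool:
  deltas:
    - {"slide":[0,0,0.015],"delta_rot":[0,0,0],"hand":0}
    - {"slide":[0,0,0.015],"delta_rot":[0,0,0],"hand":0}
    - {"slide":[0,0,0],"delta_rot":[0,0,0],"hand":0}
    - {"slide":[0,0,0],"delta_rot":[0,0,0],"hand":0}
    - {"slide":[0,0,0],"delta_rot":[0,0,0],"hand":0}

```text
time_s: 15.42
eef_pos: [0.4753, -0.2003, 0.0841]
eef_rot: [0.0, 0.674, 0.739, -0.0]
wrist_force: [-4.4, 1.2, 5.9]
opening: 0.151
```

The force has flipped to +5.9 N, so the can is on the mat. Opening and retreating upward.

>>> drive_tool:
  deltas:
    - {"slide":[0,0,0],"delta_rot":[0,0,0],"hand":0.3}
    - {"slide":[0,0,0],"delta_rot":[0,0,0],"hand":0.6}
    - {"slide":[0,0,0],"delta_rot":[0,0,0],"hand":0.8}
    - {"slide":[0,0,0],"delta_rot":[0,0,0],"hand":0.8}
    - {"slide":[0,0,-0.2],"delta_rot":[0,0,0],"hand":0.8}

```text
time_s: 16.05
eef_pos: [0.4746, -0.1996, 0.0926]
eef_rot: [-0.001, 0.674, 0.738, -0.0]
wrist_force: [0.1, -0.2, 0.8]
opening: 0.801
```

>>> drive_tool:
  deltas:
    - {"slide":[0,0,-0.6],"delta_rot":[0,0,0],"hand":0.8}
    - {"slide":[0,0,-0.8],"delta_rot":[0,0,0],"hand":0.8}
    - {"slide":[0,0,-0.8],"delta_rot":[0,0,0],"hand":0.8}
    - {"slide":[0,0,-0.8],"delta_rot":[0,0,0],"hand":0.8}
    - {"slide":[0,0,-0.4],"delta_rot":[0,0,0],"hand":0.8}

```text
time_s: 16.68
eef_pos: [0.476, -0.2006, 0.2666]
eef_rot: [0.002, 0.674, 0.739, 0.0]
wrist_force: [0.2, 0.5, 0.1]
opening: 0.797
```

Run:
```python
from h import *
from m3 import wz
o=ctrl.get_obs();print(o['time_s'],o['eef_pos'],o['wrist_force'],o['opening'])
for n in ('scene','top','wrist'):
    c=shot(n,n[0]+'12.png');f=wz if n=='wrist' else onz
    h=cv2.cvtColor(c['frame'],cv2.COLOR_RGB2HSV)
    m=cv2.inRange(h,(105,120,40),(125,255,255))
    cs,_=cv2.findContours(m,cv2.RETR_EXTERNAL,cv2.CHAIN_APPROX_NONE)
    for k in cs:
        if cv2.contourArea(k)<80: continue
        P=np.array([f(c,p[0].astype(float),.065)[:2] for p in k],np.float32);ce,r=cv2.minEnclosingCircle(P)
        if r<.055: print(n,'lid',ce,r)
    m=cv2.inRange(h,(0,170,70),(6,255,255))|cv2.inRange(h,(174,170,70),(180,255,255))
    cs,_=cv2.findContours(m,cv2.RETR_EXTERNAL,cv2.CHAIN_APPROX_NONE)
    for k in cs:
        if cv2.contourArea(k)<100: continue
        P=np.array([f(c,p[0].astype(float),.004)[:2] for p in k],np.float32);r=cv2.minAreaRect(P)
        if np.hypot(*(np.array(r[0])-[.475,-.2]))<.05: print(n,'mat',r)
a=cv2.imread('pics/s12.png')[100:340,220:500];cv2.imwrite('pics/s12c.png',cv2.resize(a,None,fx=2.5,fy=2.5,interpolation=2))
```

```text
16.675 [ 0.47602888 -0.20055789  0.26656865] [0.22886658 0.51244397 0.08542814] 0.7965603837884548
scene lid (0.4807950556278229, -0.1974429488182068) 0.042447544634342194
scene mat ((0.47752058506011963, -0.20076745748519897), (0.12530335783958435, 0.12495073676109314), 89.87025451660156)
top lid (0.4568614661693573, -0.18564483523368835) 0.027560390532016754
top lid (0.49288758635520935, -0.18127727508544922) 0.023137202486395836
top mat ((0.47999683022499084, -0.16247840225696564), (0.11205834895372391, 0.04938560724258423), 1.7291055917739868)
wrist lid (0.22257962822914124, -0.6498911380767822) 0.038897864520549774
wrist lid (0.4741315245628357, -0.2002657949924469) 0.04347427189350128
wrist mat ((0.47486045956611633, -0.20172032713890076), (0.12821008265018463, 0.12821215391159058), 89.59171295166016)
```

View pics/s12c.png

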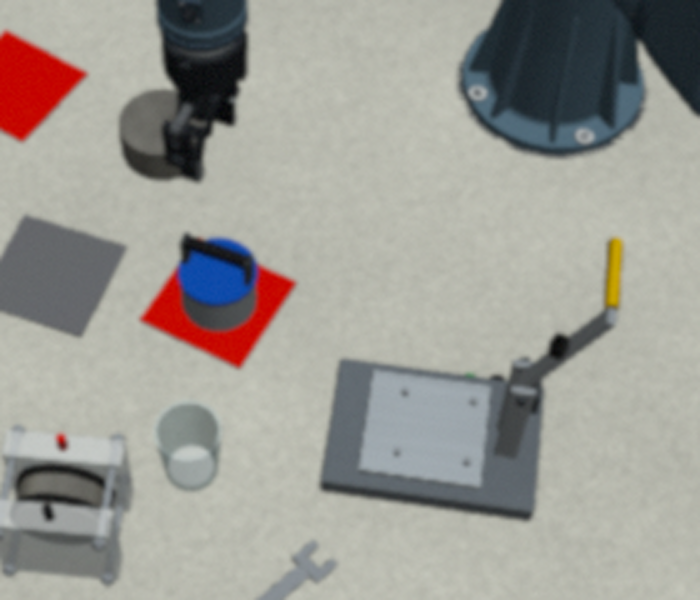

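View pics/w12.png

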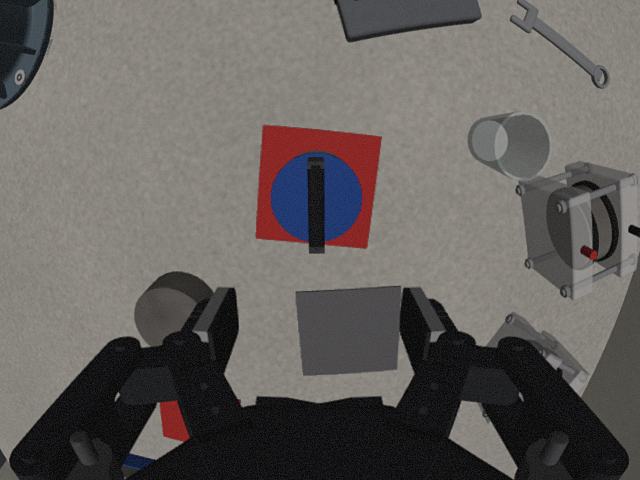

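>>> drive_tool:
  deltas:
    - {"slide":[0,0,0],"delta_rot":[0,0,0],"hand":0.8}
    - {"slide":[0,0,0],"delta_rot":[0,0,0],"hand":0.8}
    - {"slide":[0,0,0],"delta_rot":[0,0,0],"hand":0.8}
    - {"slide":[0,0,0],"delta_rot":[0,0,0],"hand":0.8}
    - {"slide":[0,0,0],"delta_rot":[0,0,0],"hand":0.8}

```text
time_s: 17.45
eef_pos: [0.4751, -0.2, 0.2629]
eef_rot: [-0.0, 0.674, 0.738, -0.0]
wrist_force: [0.4, 0.4, 0.6]
opening: 0.795
```

```bash
python3 -c "
from bench import ctrl
print(ctrl.hand_in())"
```

```text
the job is handed in; nothing more can be done
None
```

The job is handed in at about 17.5 s. I swung the hold-down arm back by its yellow grip to about 1.95 rad and let go, and it fell onto its stop. I then lifted the can by its handle and set it down gently on the red mat nearest the base, at about (0.475, -0.200).

**Can position:** The last wrist view put the lid about 1.5 mm from the mat's centre, and the scene view put it about 4.5 mm off. Both are well inside the 24 mm limit. The last top view was partly blocked by the robot, so its split lid and mat readings are not valid and I left them out.

**Other checks:**
- The last scene picture shows the can upright and the arm still open; I did not measure either angle.
- No bystander looked disturbed in the last pictures, though I did not measure their shifts.
- The wrist force was under 1 N with the gripper about 80 mm clear above the can's handle.
- No final check failed. While swinging the arm up, the force on the tool reached about 20 N, below the 120 N wrist limit.

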